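# Show the apprentice which brace goes where

## Task

Show the apprentice which brace belongs where on the ukulele back: without touching anything, point with the fingertips two or three centimetres above the middle of the longest of the three loose braces on the grey bench mat and stay there for two seconds. Then rise to at least ten centimetres above the bench, go over to the ukulele back and point in the same way at the gap in its centre strip at the wide end, where that brace will be glued, stay two seconds and finish still pointing there. Do not come down over either of the two shorter braces, and neither touch nor move anything.

Things in the scene. Friction and masses are not known exactly. Their poses are not given: they have to be found in the camera images.
- brace_long_top (a point): The longest loose brace: a straight wooden bar 180 mm long. Same plain wood and same section as the other two (10 mm wide, 12 mm high); only the length differs. This point is the middle of its top face, 15 mm above the bench (it lies on a grey bench mat 3 mm thick); x runs along its length, z up. The three braces lie side by side, about 115 mm apart, in any order.
- brace_medium_top (a point): The medium loose brace, a wooden bar 145 mm long; not to be pointed at. Same plain wood and same section as the other two (10 mm wide, 12 mm high); only the length differs. This point is the middle of its top face, 15 mm above the bench (it lies on a grey bench mat 3 mm thick); x runs along its length, z up. 
- brace_short_top (a point): The short loose brace, a wooden bar 110 mm long; not to be pointed at. Same plain wood and same section as the other two (10 mm wide, 12 mm high); only the length differs. This point is the middle of its top face, 15 mm above the bench (it lies on a grey bench mat 3 mm thick); x runs along its length, z up. 
- gap (a point): The place to show: centre of the 16 mm long gap in the pale centre strip (14 mm wide, 2 mm high) at the wide end of the ukulele back, on the plate's top face, 4 mm above the bench. Pairs of thin chalk lines run from the gap to both edges. x points along the plate towards its narrow end (braces 10 wide, 12 high are glued across it 67 and 127 mm away along +x), z up.
- uke_back: Ukulele back: fixed dark waisted wooden plate, 4 mm thick, 260 mm long, 186 mm across at the wide end, lying flat with its inside up, turned any way, left or right of the grey bench mat (240 x 360 mm, 3 mm thick). Two braces are glued across its waist and narrow end; the wide end has none. A glue bottle (140 mm high), a jar and tools stand beyond x = 0.74 m. Origin: underside, mid-length; x towards the narrow end.
- finger_plane: Bystander: tiny brass plane, 46 x 20 mm and 40 mm high, on the mat between two braces. Origin: centre of its underside.
- sanding_block: Bystander: wooden sanding block, 50 x 22 mm and 22 mm high, on the mat between two braces. Origin: centre of its underside.
- caul: Bystander: small plywood block, 26 x 34 mm and 18 mm high, lying loose on the ukulele back between the two glued braces. Origin: centre of its underside.
Not all that is in view belongs to the job. Leave any green or purple look-alike of the part that bears brace_long_top alone.

How it is judged:
By the outcome, as a careful person would: the job done as asked, in the order asked, and still so for the second after the job is handed in, with the robot touching nothing.
It also fails if it takes over 48 s, if anything falls off the work surface, if the arm or the gripper's body presses on something with over 40 N, if the wrist force passes 120 N, or if a joint passes its speed limit or range.

## Robot

A 6-joint arm with a two-finger parallel gripper is mounted at the origin on the work surface. World frame = base frame: x ahead of the robot, y to its left, z up, the work surface at z = 0. Lengths are in m, angles in rad, forces in N, time in s.
With the tool pointing down it reaches from about 0.375 to 0.9 m from the base axis. Payload 3.1 kg.
Tool frame: the origin (TCP) lies midway between the tips of the shut fingers; the grasp point (between the pads) lies 19 mm behind it; z points along the fingers, x is the direction in which the jaws open and shut, and the axes are right-handed (so a half turn about z gives the same grasp; the last joint's range is limited). The gripper opens to 87 mm and grips with 3 to 60 N. Pads are 19 mm wide; open, the fingers measure 117 mm over their backs; the gripper's body (75 mm by 190 mm) begins 51 mm behind the grasp point.
Start: joints at [-1.454, 0.527, 1.433, -0, 1.181, -0.178], TCP at [0.182, -0.598, 0.223] pointing down, gripper open.
Joint ranges: [-3.08, 3.08], [-0.75, 2.2], [0.22, 2.44], [-1.43, 4.57], [0, 2.65], [-2.85, 2.85]. Speed limits (rad/s): [2.79, 2.79, 3.14, 3.14, 3.14, 3.14].

## Interface

Orientations are given as a unit quaternion [x, y, z, w].
In Python, from rig import * gives the robot as it stands.
- The arm moves only by the tool drive_tool, never from a script. Its argument "plan" is a list of rows, each an object with "offset": the shift along the tool's x, y, z in cm, a list of three; "delta_rot": the turn, a rotation vector about the tool's x, y, z in degrees, a list of three; "jaw": the finger opening in cm, from 0 to 8.7. In form: [{"offset": [dx, dy, dz], "delta_rot": [wx, wy, wz], "jaw": jaw}, ...]. A call has exactly 8 rows; each row is the pose to reach, as a shift and turn from the pose commanded when the call began, along the tool's axes at that moment; what a row does not reach only later rows make up. A row lasts 1/12 s, in which the tool goes at most 41.7 mm and 7.16 degrees, less where a joint would pass 70% of its speed; a pose out of reach is approached as far as the arm can. A call with a gripper value outside its range is refused whole. The fingers move at their own pace and stop on an object; "squeeze" is the grip in N (left out, the last holds). Time passes only in rows, so rows that repeat a pose let the fingers close, or fill a call up. It gives the time, the measured TCP pose, the force and the opening at its end, in the units of the state.
- get_obs(): the state, without advancing time (a new reading comes with each control period).
- camera(name): name is "scene" or "side" or "wrist"; returns the picture (384x512x3 uint8, red, green, blue); there is no depth.
- calibration(name): a dict with "K" (3x3 intrinsics, pixels), "pose" (4x4, takes a point from camera to world coordinates); the wrist camera has in their place "tool_from_camera" (4x4, takes a point from camera to tool coordinates, whose origin is the TCP and whose axes are the tool frame's). Camera axes: x right, y down, z forward; pixel columns grow to the right and rows downward; lengths in m; the calibration is good to about 2 mm. A picture is of the moment at which its call begins: read the wrist's pose just before it. calibration takes no time and is no camera call.
- hand_in(): hands the job in, once; it reports no verdict.
The state is a dict: "time": time; "q": joint angles; "joint_velocities": joint speeds; "joint_torque": joint torques, N m; "position": TCP position; "tool_rot": TCP orientation; "ft_force": force on the tool from outside, world axes, zero at the start; "moment": the same for the moment, N m; "grip_width": finger opening in m.
Only numpy, scipy, OpenCV 4.12 (cv2) and the standard library are available. Lean on these libraries where they do the work, as an engineer would, in place of code of your own. Each camera call takes 0.05 s, during which the arm holds its last target.

## Working session

There is one attempt and no reset: what is moved stays moved. The work goes in short steps, Python scripts to look and compute and a tool call to move; the robot and the scene stay as the last step left them, time stands still between calls to the robot, and variables do not carry over. Pictures are saved under pics/ and viewed, and the job is handed in when it is done.

Besides the shell and the picture viewer there is one more tool, called after "Call:" by a JSON object that holds its "fn" and its "kwargs", one argument or row to a line. drive_tool: Moves the arm, as the interface text tells. Its arguments: {"type":"object","properties":{"plan":{"type":"array","items":{"type":"object","properties":{"offset":{"type":"array","items":{"type":"number"}},"delta_rot":{"type":"array","items":{"type":"number"}},"jaw":{"type":"number"}}}},"squeeze":{"type":"number"}},"required":["plan"]}

```bash
mkdir -p pics; ls; cat > h.py <<'E'
from rig import *
import numpy as np, cv2
from scipy.spatial.transform import Rotation as R
def pix2plane(n,uv,z,obs=None):
    c=calibration(n);K=c["K"]
    if "pose" in c: T=np.array(c["pose"])
    else:
        T=np.eye(4);T[:3,:3]=R.from_quat(obs["tool_rot"]).as_matrix();T[:3,3]=obs["position"];T=T@np.array(c["tool_from_camera"])
    uv=np.atleast_2d(uv).astype(float)
    d=(T[:3,:3]@np.linalg.inv(K)@np.c_[uv,np.ones(len(uv))].T).T
    return T[:3,3]+d*((z-T[2,3])/d[:,2])[:,None]
E
python3 - <<'E'
from h import *
o=get_obs();print(o["time"],o["position"],o["tool_rot"],o["grip_width"])
for n in["scene","side"]:
    im=camera(n);cv2.imwrite(f"pics/{n}0.png",im[...,::-1])
    c=calibration(n);print(n,np.round(c["K"],1).tolist(),np.round(c["pose"],3).tolist())
print(calibration("wrist"))
E
```

```text
pics
0.0 [ 0.18212177 -0.59711671  0.22157579] [ 8.03595225e-01 -5.95175237e-01 -7.35744896e-04 -7.81011849e-04] 0.08707187543058899
scene [[413.5, 0.0, 254.6], [0.0, 413.5, 195.2], [0.0, 0.0, 1.0]] [[-0.361, 0.579, -0.731, 1.181], [0.932, 0.213, -0.293, 0.302], [-0.014, -0.787, -0.617, 0.669], [0.0, 0.0, 0.0, 1.0]]
side [[488.0, 0.0, 252.4], [0.0, 488.0, 189.8], [0.0, 0.0, 1.0]] [[-0.948, -0.167, 0.269, 0.146], [-0.317, 0.466, -0.826, 1.008], [0.012, -0.869, -0.495, 0.648], [0.0, 0.0, 0.0, 1.0]]
{'K': array([[328.14499667,   0.        , 252.71888129],
       [  0.        , 328.14499667, 186.43898591],
       [  0.        ,   0.        ,   1.        ]]), 'tool_from_camera': array([[ 9.99999611e-01, -8.12020430e-04, -3.43808266e-04,
        -1.11199007e-05],
       [ 8.76716299e-04,  9.57374815e-01,  2.88847184e-01,
        -7.79490359e-02],
       [ 9.46035606e-05, -2.88847373e-01,  9.57375154e-01,
        -1.62574913e-01],
       [ 0.00000000e+00,  0.00000000e+00,  0.00000000e+00,
         1.00000000e+00]])}
```

View pics/scene0.png

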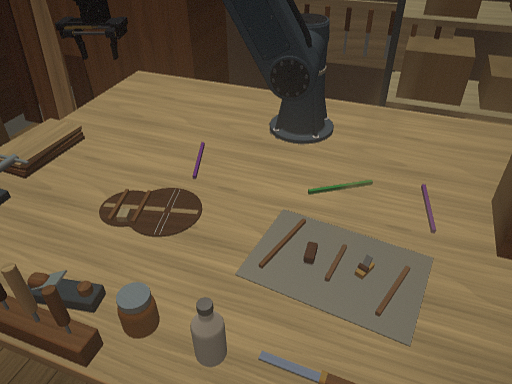

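View pics/side0.png

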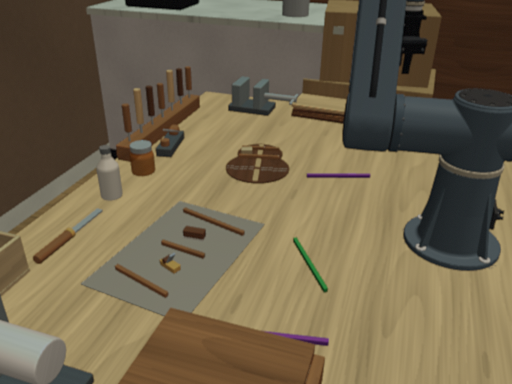

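Scene view: three brown bars on the mat at about (283,243), (336,262) and (393,290). Two purple sticks at (199,160) and (428,207) and a green one at (340,187) are look-alikes. The plate is at (150,211), with its gap near the chalk lines at (167,210). Next I'll measure the bar lengths.

```bash
python3 - <<'E'
from h import *
for n,box in [("scene",(235,205,440,335)),("side",(90,195,270,315))]:
    im=cv2.imread(f"pics/{n}0.png");hsv=cv2.cvtColor(im,cv2.COLOR_BGR2HSV)
    x0,y0,x1,y1=box
    m=((hsv[...,0]<16)&(hsv[...,1]>95)).astype(np.uint8)
    mm=np.zeros_like(m);mm[y0:y1,x0:x1]=m[y0:y1,x0:x1]
    k,l,s,c=cv2.connectedComponentsWithStats(mm)
    for i in range(1,k):
        if s[i,4]<50:continue
        p=np.argwhere(l==i)[:,::-1]
        w=pix2plane(n,p,0.011)[:,:2];r=cv2.minAreaRect((w*1000).astype(np.float32))
        print(n,s[i],c[i].round(1),"rect mm",np.round(r[0]),np.round(r[1]),round(r[2],1))
    cv2.imwrite(f"pics/{n}_crop.png",cv2.resize(np.hstack([im[y0:y1,x0:x1],cv2.cvtColor(mm[y0:y1,x0:x1]*255,cv2.COLOR_GRAY2BGR)]),None,fx=1.9,fy=1.9,interpolation=cv2.INTER_NEAREST))
im=cv2.imread("pics/scene0.png")
cv2.imwrite("pics/uke_crop.png",cv2.resize(im[180:245,90:215],None,fx=6,fy=6,interpolation=cv2.INTER_CUBIC))
E
```

```text
scene [259 219  47  49 324] [281.4 243.2] rect mm [536. 112.] [ 14. 186.] 74.8
scene [304 242  14  22 194] [310.3 251.5] rect mm [548. 177.] [63. 23.] 4.3
scene [325 245  22  36 169] [334.7 263. ] rect mm [555. 235.] [ 10. 114.] 82.3
scene [375 266  35  50 311] [391.8 290.7] rect mm [589. 358.] [ 10. 150.] 72.9
side [183 208  61  27 282] [213.6 221.3] rect mm [536. 116.] [ 17. 182.] 74.7
side [183 226  22  13 207] [194.  232.2] rect mm [557. 174.] [55. 38.] 3.7
side [161 240  44  18 216] [182.6 248.7] rect mm [556. 240.] [ 16. 113.] 82.2
side [115 264  53  33 326] [141.5 280.6] rect mm [589. 361.] [ 14. 150.] 72.7
side [167 309  26   6  92] [177.  312.3] rect mm [476. 416.] [46. 13.] 19.2
```

View pics/scene_crop.png

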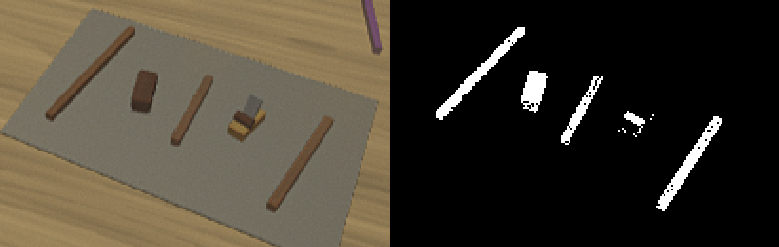

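View pics/uke_crop.png

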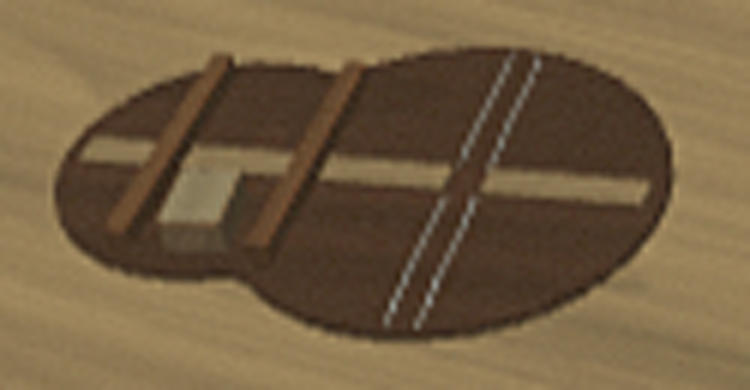

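The close crops agree: the left-most bar, about 184 mm against 150 and 114, is the long brace, with its middle near (536, 114) mm. The gap is at crop (466,181), which is scene pixel (167.3, 210). Next I'll locate it in the side view too.

```bash
python3 - <<'E'
from h import *
im=cv2.imread("pics/side0.png")
cv2.imwrite("pics/uke_side.png",cv2.resize(im[135:190,215:300],None,fx=8,fy=8,interpolation=cv2.INTER_CUBIC))
print(pix2plane("scene",[(167.3,209.8)],.004))
E
```

```text
[[ 0.52413433 -0.19755416  0.004     ]]
```

View pics/uke_side.png

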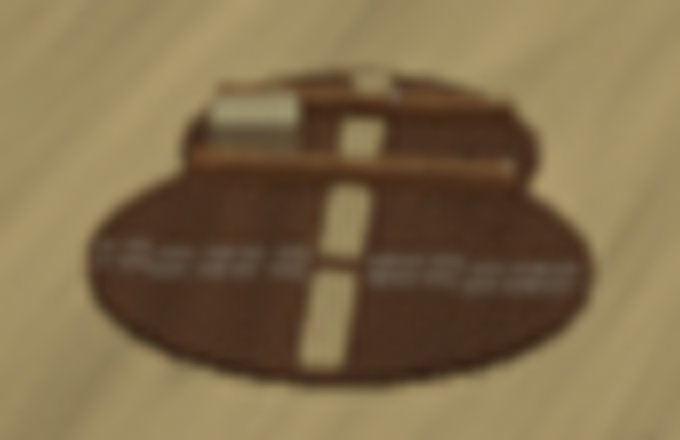

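```bash
cat >> h.py <<'E'
def go(p):
    o=get_obs();M=R.from_quat(o["tool_rot"]).as_matrix()
    return np.round(M.T@(np.array(p)-o["position"])*100,2)
E
python3 - <<'E'
from h import *
def tri(a,b):
    P=[]
    for n in("scene","side"):
        c=calibration(n);P.append(c["K"]@np.linalg.inv(c["pose"])[:3])
    X=cv2.triangulatePoints(P[0],P[1],np.array(a,float),np.array(b,float)).ravel();return X[:3]/X[3]
print("gap side",pix2plane("side",[(257,167.9)],.004),"tri",tri((167.3,209.8),(257,167.9)))
print("brace tri",tri((281.4,243.2),(213.6,221.3)))
print("shift cm to above brace",go([.536,.113,.20]))
E
```

```text
gap side [[ 0.52529413 -0.19388328  0.004     ]] tri [ 0.52549236 -0.19620265  0.00379125]
brace tri [0.53666484 0.10726375 0.00356544]
shift cm to above brace [-57.61 -54.55   2.3 ]
```

Call:
{"fn": "drive_tool", "kwargs": {
  "plan": [
    {"offset": [-1, -1, 0], "jaw": 0},
    {"offset": [-3, -3, 0], "jaw": 0},
    {"offset": [-5.5, -5.2, 0], "jaw": 0},
    {"offset": [-8, -7.6, 0], "jaw": 0},
    {"offset": [-10.5, -10, 0], "jaw": 0},
    {"offset": [-13, -12.4, 0], "jaw": 0},
    {"offset": [-15.5, -14.7, 0], "jaw": 0},
    {"offset": [-18, -17, 0], "jaw": 0}
  ]
}}

```text
invalid input at $.plan[0]: expected keys offset, delta_rot, jaw
```

Call:
{"fn": "drive_tool", "kwargs": {
  "plan": [
    {"offset": [-2.5, -2.4, 0], "jaw": 0},
    {"offset": [-5, -4.7, 0], "jaw": 0},
    {"offset": [-7.5, -7.1, 0], "jaw": 0},
    {"offset": [-10, -9.5, 0], "jaw": 0},
    {"offset": [-12.5, -11.8, 0], "jaw": 0},
    {"offset": [-15, -14.2, 0], "jaw": 0},
    {"offset": [-17.5, -16.6, 0], "jaw": 0},
    {"offset": [-20, -19, 0], "jaw": 0}
  ]
}}

```text
invalid input at $.plan[0]: expected keys offset, delta_rot, jaw
```

Call:
{"fn": "drive_tool", "kwargs": {
  "plan": [
    {"offset": [-2.5, -2.4, 0], "jaw": 0},
    {"offset": [-5, -4.7, 0], "jaw": 0},
    {"offset": [-7.5, -7.1, 0], "jaw": 0},
    {"offset": [-10, -9.5, 0], "jaw": 0},
    {"offset": [-12.5, -11.8, 0], "jaw": 0},
    {"offset": [-14.5, -13.8, 0], "jaw": 0},
    {"offset": [-15.5, -14.6, 0], "jaw": 0},
    {"offset": [-16, -15, 0], "jaw": 0}
  ]
}}

```text
invalid input at $.plan[0]: expected keys offset, delta_rot, jaw
```

Call:
{"fn": "drive_tool", "kwargs": {
  "plan": [
    {"offset": [-1, -1, 0], "delta_rot": [0, 0, 0], "jaw": 0},
    {"offset": [-3, -3, 0], "delta_rot": [0, 0, 0], "jaw": 0},
    {"offset": [-5.5, -5.2, 0], "delta_rot": [0, 0, 0], "jaw": 0},
    {"offset": [-8, -7.6, 0], "delta_rot": [0, 0, 0], "jaw": 0},
    {"offset": [-10.5, -10, 0], "delta_rot": [0, 0, 0], "jaw": 0},
    {"offset": [-13, -12.4, 0], "delta_rot": [0, 0, 0], "jaw": 0},
    {"offset": [-15.5, -14.7, 0], "delta_rot": [0, 0, 0], "jaw": 0},
    {"offset": [-18, -17, 0], "delta_rot": [0, 0, 0], "jaw": 0}
  ]
}}

```text
time: 0.77
position: [0.2927, -0.3742, 0.2223]
tool_rot: [0.803, -0.595, -0.0, -0.0]
ft_force: [0.3, -0.0, -0.3]
grip_width: 0.0419
```

Call:
{"fn": "drive_tool", "kwargs": {
  "plan": [
    {"offset": [-2.5, -2.4, 0], "delta_rot": [0, 0, 0], "jaw": 0},
    {"offset": [-5, -4.7, 0], "delta_rot": [0, 0, 0], "jaw": 0},
    {"offset": [-7.5, -7.1, 0], "delta_rot": [0, 0, 0], "jaw": 0},
    {"offset": [-10, -9.5, 0], "delta_rot": [0, 0, 0], "jaw": 0},
    {"offset": [-12.5, -11.8, 0], "delta_rot": [0, 0, 0], "jaw": 0},
    {"offset": [-15, -14.2, 0], "delta_rot": [0, 0, 0], "jaw": 0},
    {"offset": [-17.5, -16.6, 0], "delta_rot": [0, 0, 0], "jaw": 0},
    {"offset": [-20, -19, 0], "delta_rot": [0, 0, 0], "jaw": 0}
  ]
}}

```text
time: 1.43
position: [0.416, -0.1276, 0.2224]
tool_rot: [0.804, -0.595, -0.0, 0.0]
ft_force: [1.2, -0.9, -0.2]
grip_width: 0.0008
```

Call:
{"fn": "drive_tool", "kwargs": {
  "plan": [
    {"offset": [-2.5, -2.4, 0], "delta_rot": [0, 0, 0], "jaw": 0},
    {"offset": [-5, -4.7, 0], "delta_rot": [0, 0, 0], "jaw": 0},
    {"offset": [-7.5, -7.1, 0], "delta_rot": [0, 0, 0], "jaw": 0},
    {"offset": [-10, -9.5, 0], "delta_rot": [0, 0, 0], "jaw": 0},
    {"offset": [-12.5, -11.8, 0], "delta_rot": [0, 0, 0], "jaw": 0},
    {"offset": [-14.5, -13.8, 0], "delta_rot": [0, 0, 0], "jaw": 0},
    {"offset": [-15.5, -14.6, 0], "delta_rot": [0, 0, 0], "jaw": 0},
    {"offset": [-16, -15, 0], "delta_rot": [0, 0, 0], "jaw": 0}
  ]
}}

```text
time: 2.1
position: [0.5129, 0.0691, 0.2222]
tool_rot: [0.804, -0.594, -0.0, 0.0]
ft_force: [-0.3, 0.1, 0.1]
grip_width: 0.0007
```

```bash
python3 - <<'E'
from h import *
o=get_obs();im=camera("wrist");cv2.imwrite("pics/w1.png",im[...,::-1])
print(o["time"],o["position"],o["tool_rot"],o["q"],o["grip_width"]);np.save("w1.npy",np.r_[o["position"],o["tool_rot"]])
E
```

```text
2.1 [0.51286531 0.0690786  0.22218739] [ 8.04411330e-01 -5.94072669e-01 -2.37723380e-04  1.42305821e-04] [-8.22930147e-02  3.84170856e-01  1.69974719e+00  9.16567715e-06
  1.05822867e+00  1.18992725e+00] 0.000722399214145989
```

View pics/w1.png

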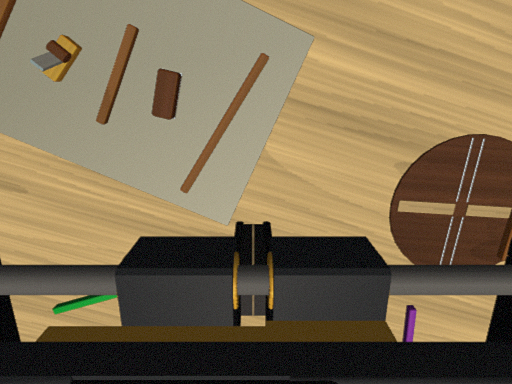

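The wrist view shows the long bar from (265,56) to (184,190) and the gap at about (461,210), with nothing under the fingers. I'll measure both here.

```bash
python3 - <<'E'
from h import *
s=np.load("w1.npy");o={"position":s[:3],"tool_rot":s[3:]}
im=cv2.imread("pics/w1.png");h=cv2.cvtColor(im,cv2.COLOR_BGR2HSV)
m=((h[...,0]<16)&(h[...,1]>95)).astype(np.uint8);m[:, :170]=0;m[:,280:]=0;m[210:]=0
k,l,st,c=cv2.connectedComponentsWithStats(m)
for i in range(1,k):
    if st[i,4]<100:continue
    p=np.argwhere(l==i)[:,::-1];w=pix2plane("wrist",p,.015,o)
    r=cv2.minAreaRect((w[:,:2]*1000).astype(np.float32));print(st[i],c[i],r)
print("gap",pix2plane("wrist",[(461,210)],.004,o))
g=im[170:250,420:500];cv2.imwrite("pics/w1gap.png",cv2.resize(g,None,fx=6,fy=6,interpolation=cv2.INTER_CUBIC))
print(go([.536,.113,.12]))
E
```

```text
[ 180   53   89  140 1312] [224.83689024 121.3125    ] ((536.9165649414062, 112.83665466308594), (9.551105499267578, 178.55599975585938), 74.6241455078125)
[170  71  11  48 352] [173.50284091  91.36363636] ((554.6732177734375, 170.44232177734375), (49.42966079711914, 10.665760040283203), 12.884882926940918)
gap [[ 0.52394955 -0.19721494  0.004     ]]
[-3.53 -3.52 10.22]
```

View pics/w1gap.png

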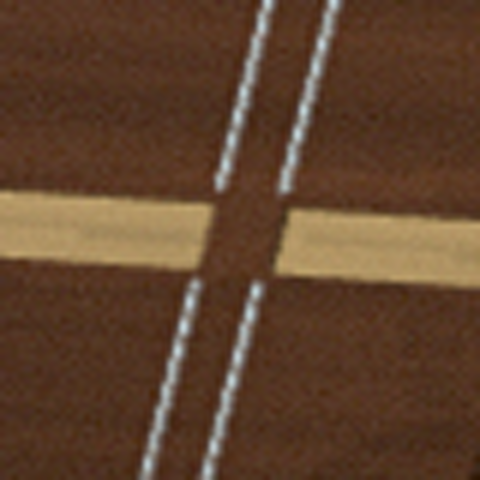

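Gap confirmed at wrist pixel (460.7, 209.7), which is (0.5245, -0.197). The brace middle is (0.537, 0.113), with a measured length of 178.6 mm. Next I'll go sideways at height, then straight down.

Call:
{"fn": "drive_tool", "kwargs": {
  "plan": [
    {"offset": [-1, -1, 0], "delta_rot": [0, 0, 0], "jaw": 0},
    {"offset": [-2.5, -2.5, 0], "delta_rot": [0, 0, 0], "jaw": 0},
    {"offset": [-3.5, -3.6, 0], "delta_rot": [0, 0, 0], "jaw": 0},
    {"offset": [-3.5, -3.6, 2], "delta_rot": [0, 0, 0], "jaw": 0},
    {"offset": [-3.5, -3.6, 5], "delta_rot": [0, 0, 0], "jaw": 0},
    {"offset": [-3.5, -3.6, 8], "delta_rot": [0, 0, 0], "jaw": 0},
    {"offset": [-3.5, -3.6, 10], "delta_rot": [0, 0, 0], "jaw": 0},
    {"offset": [-3.5, -3.6, 10.5], "delta_rot": [0, 0, 0], "jaw": 0}
  ]
}}

```text
time: 2.82
position: [0.5339, 0.1102, 0.1142]
tool_rot: [0.803, -0.596, -0.003, 0.003]
ft_force: [-0.6, -0.2, 0.8]
grip_width: 0.0005
```

```bash
python3 - <<'E'
from h import *
o=get_obs();im=camera("wrist");cv2.imwrite("pics/w2.png",im[...,::-1])
im=camera("side");cv2.imwrite("pics/s2.png",cv2.resize(im[150:330,80:320,::-1],None,fx=3,fy=3))
print(o["time"],o["position"],o["ft_force"],go([.537,.113,.04]))
E
```

```text
2.8167 [0.53394962 0.11024081 0.11422444] [-0.5920398  -0.1599776   0.82551158] [-0.2  -0.19  7.66]
```

View pics/w2.png

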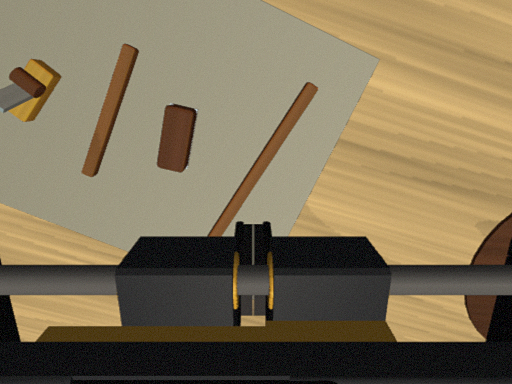

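View pics/s2.png

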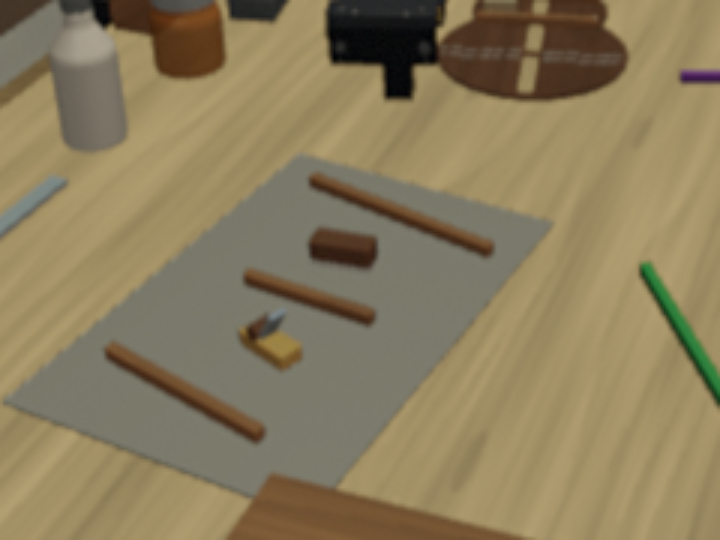

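The long bar runs down under the fingers, and the sanding block is clear to the left. The side view shows the closed fingers still high. I'll descend part way, then settle.

Call:
{"fn": "drive_tool", "kwargs": {
  "plan": [
    {"offset": [0, 0, 0.5], "delta_rot": [0, 0, 0], "jaw": 0},
    {"offset": [0, 0, 2], "delta_rot": [0, 0, 0], "jaw": 0},
    {"offset": [0, 0, 3.5], "delta_rot": [0, 0, 0], "jaw": 0},
    {"offset": [0, 0, 4.5], "delta_rot": [0, 0, 0], "jaw": 0},
    {"offset": [0, 0, 5], "delta_rot": [0, 0, 0], "jaw": 0},
    {"offset": [0, 0, 5], "delta_rot": [0, 0, 0], "jaw": 0},
    {"offset": [0, 0, 5], "delta_rot": [0, 0, 0], "jaw": 0},
    {"offset": [0, 0, 5], "delta_rot": [0, 0, 0], "jaw": 0}
  ]
}}

```text
time: 3.58
position: [0.5376, 0.1114, 0.0684]
tool_rot: [0.804, -0.595, 0.001, -0.001]
ft_force: [-0.4, -0.5, -1.4]
grip_width: 0.0005
```

```bash
python3 - <<'E'
from h import *
o=get_obs();print(o["time"],o["position"],o["ft_force"],go([.537,.113,.04]))
im=camera("side");cv2.imwrite("pics/s3.png",cv2.resize(im[150:330,80:320,::-1],None,fx=3,fy=3))
im=camera("scene");cv2.imwrite("pics/c3.png",cv2.resize(im[150:330,200:440,::-1],None,fx=3,fy=3))
E
```

```text
3.5833 [0.53764278 0.11136399 0.06836995] [-0.39925205 -0.45351081 -1.43342551] [-0.18  0.02  2.84]
```

View pics/s3.png

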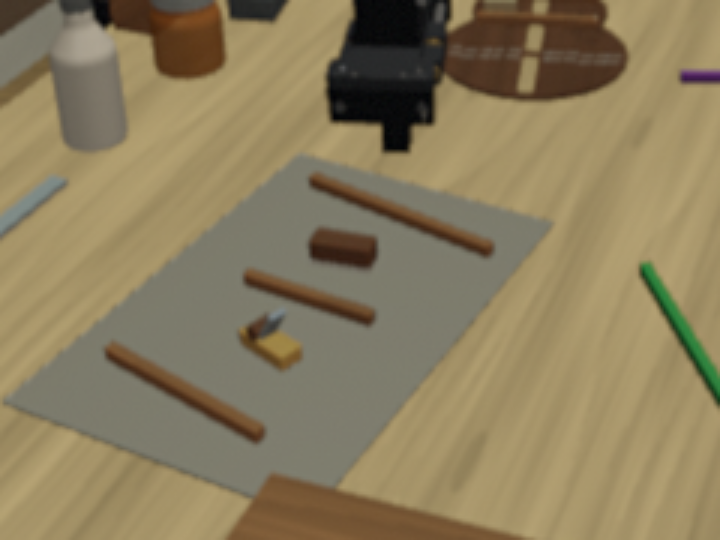

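View pics/c3.png

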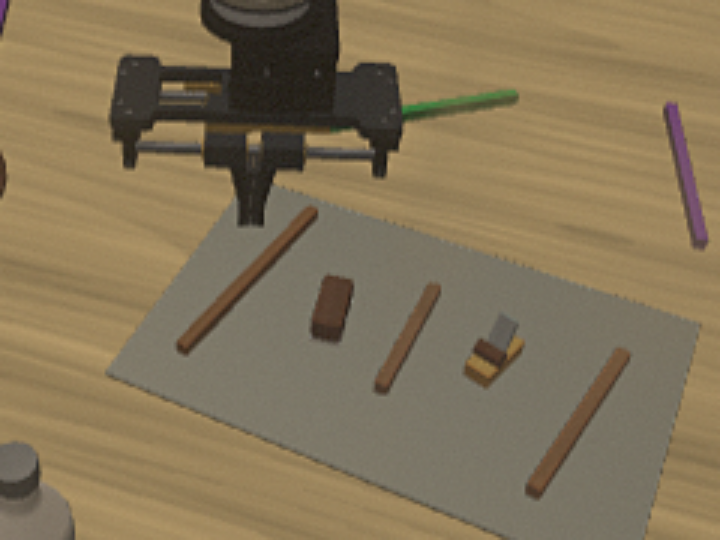

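The tips are directly above the bar's middle in both views and still about 5 cm up. I'll come down the last 2.8 cm and hold.

Call:
{"fn": "drive_tool", "kwargs": {
  "plan": [
    {"offset": [-0.1, 0, 0.5], "delta_rot": [0, 0, 0], "jaw": 0},
    {"offset": [-0.1, 0, 1.2], "delta_rot": [0, 0, 0], "jaw": 0},
    {"offset": [-0.1, 0, 1.9], "delta_rot": [0, 0, 0], "jaw": 0},
    {"offset": [-0.1, 0, 2.4], "delta_rot": [0, 0, 0], "jaw": 0},
    {"offset": [-0.1, 0, 2.6], "delta_rot": [0, 0, 0], "jaw": 0},
    {"offset": [-0.1, 0, 2.6], "delta_rot": [0, 0, 0], "jaw": 0},
    {"offset": [-0.1, 0, 2.6], "delta_rot": [0, 0, 0], "jaw": 0},
    {"offset": [-0.1, 0, 2.6], "delta_rot": [0, 0, 0], "jaw": 0}
  ]
}}

```text
time: 4.35
position: [0.5368, 0.1123, 0.0416]
tool_rot: [0.804, -0.595, 0.0, -0.0]
ft_force: [0.1, -0.5, 0.3]
grip_width: 0.0006
```

```bash
python3 - <<'E'
from h import *
o=get_obs();print(o["time"],o["position"],o["ft_force"],go([.537,.113,.04]))
im=camera("side");cv2.imwrite("pics/s4.png",cv2.resize(im[150:330,80:320,::-1],None,fx=3,fy=3))
im=camera("scene");cv2.imwrite("pics/c4.png",cv2.resize(im[150:330,200:440,::-1],None,fx=3,fy=3))
E
```

```text
4.35 [0.53675579 0.11231245 0.04157198] [ 0.09821038 -0.54680526  0.26122661] [-0.06 -0.04  0.16]
```

View pics/s4.png

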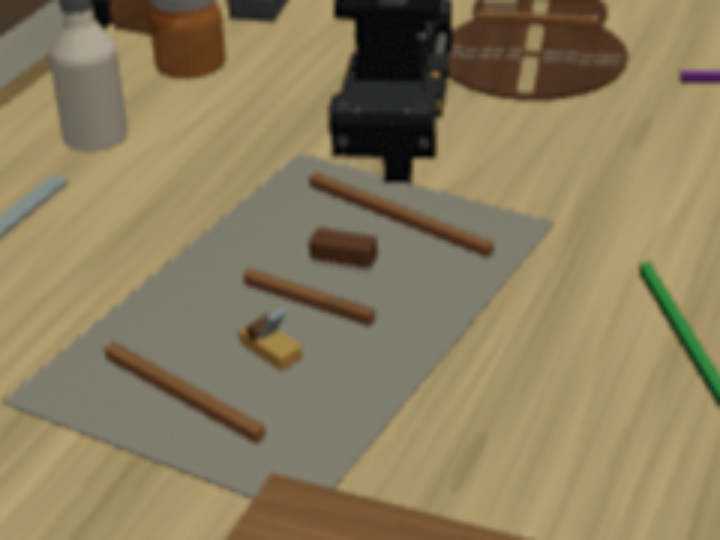

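View pics/c4.png

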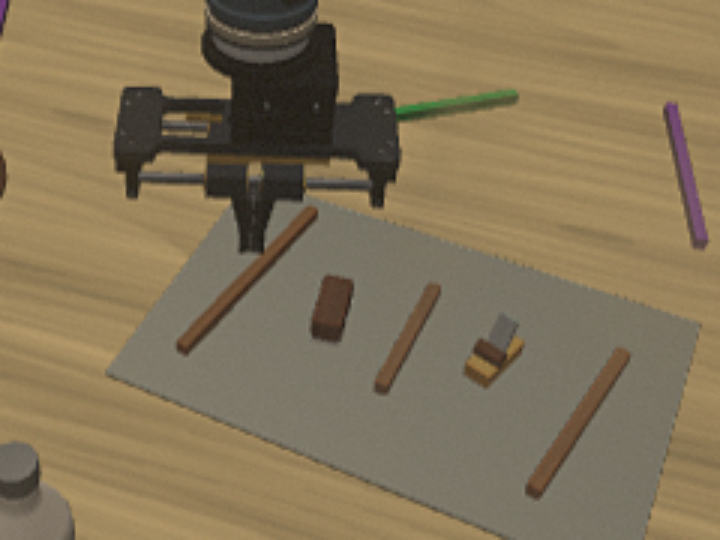

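The tips are about 26 mm above the bar's middle, with the bar untouched. I'll hold here for 2.67 s or more.

Call:
{"fn": "drive_tool", "kwargs": {
  "plan": [
    {"offset": [0, 0, 0.1], "delta_rot": [0, 0, 0], "jaw": 0},
    {"offset": [0, 0, 0.1], "delta_rot": [0, 0, 0], "jaw": 0},
    {"offset": [0, 0, 0.1], "delta_rot": [0, 0, 0], "jaw": 0},
    {"offset": [0, 0, 0.1], "delta_rot": [0, 0, 0], "jaw": 0},
    {"offset": [0, 0, 0.1], "delta_rot": [0, 0, 0], "jaw": 0},
    {"offset": [0, 0, 0.1], "delta_rot": [0, 0, 0], "jaw": 0},
    {"offset": [0, 0, 0.1], "delta_rot": [0, 0, 0], "jaw": 0},
    {"offset": [0, 0, 0.1], "delta_rot": [0, 0, 0], "jaw": 0}
  ]
}}

```text
time: 5.12
position: [0.5366, 0.1123, 0.0406]
tool_rot: [0.804, -0.595, 0.0, -0.0]
ft_force: [-0.6, -0.6, -0.0]
grip_width: 0.0004
```

Call:
{"fn": "drive_tool", "kwargs": {
  "plan": [
    {"offset": [0, 0, 0], "delta_rot": [0, 0, 0], "jaw": 0},
    {"offset": [0, 0, 0], "delta_rot": [0, 0, 0], "jaw": 0},
    {"offset": [0, 0, 0], "delta_rot": [0, 0, 0], "jaw": 0},
    {"offset": [0, 0, 0], "delta_rot": [0, 0, 0], "jaw": 0},
    {"offset": [0, 0, 0], "delta_rot": [0, 0, 0], "jaw": 0},
    {"offset": [0, 0, 0], "delta_rot": [0, 0, 0], "jaw": 0},
    {"offset": [0, 0, 0], "delta_rot": [0, 0, 0], "jaw": 0},
    {"offset": [0, 0, 0], "delta_rot": [0, 0, 0], "jaw": 0}
  ]
}}

```text
time: 5.78
position: [0.5366, 0.1123, 0.0406]
tool_rot: [0.804, -0.595, 0.0, -0.0]
ft_force: [0.3, -0.1, -0.7]
grip_width: 0.0011
```

Call:
{"fn": "drive_tool", "kwargs": {
  "plan": [
    {"offset": [0, 0, 0], "delta_rot": [0, 0, 0], "jaw": 0},
    {"offset": [0, 0, 0], "delta_rot": [0, 0, 0], "jaw": 0},
    {"offset": [0, 0, 0], "delta_rot": [0, 0, 0], "jaw": 0},
    {"offset": [0, 0, 0], "delta_rot": [0, 0, 0], "jaw": 0},
    {"offset": [0, 0, 0], "delta_rot": [0, 0, 0], "jaw": 0},
    {"offset": [0, 0, 0], "delta_rot": [0, 0, 0], "jaw": 0},
    {"offset": [0, 0, 0], "delta_rot": [0, 0, 0], "jaw": 0},
    {"offset": [0, 0, 0], "delta_rot": [0, 0, 0], "jaw": 0}
  ]
}}

```text
time: 6.45
position: [0.5366, 0.1123, 0.0405]
tool_rot: [0.804, -0.595, -0.0, -0.0]
ft_force: [-0.4, -0.1, 0.3]
grip_width: 0.0007
```

Call:
{"fn": "drive_tool", "kwargs": {
  "plan": [
    {"offset": [0, 0, 0], "delta_rot": [0, 0, 0], "jaw": 0},
    {"offset": [0, 0, 0], "delta_rot": [0, 0, 0], "jaw": 0},
    {"offset": [0, 0, 0], "delta_rot": [0, 0, 0], "jaw": 0},
    {"offset": [0, 0, 0], "delta_rot": [0, 0, 0], "jaw": 0},
    {"offset": [0, 0, 0], "delta_rot": [0, 0, 0], "jaw": 0},
    {"offset": [0, 0, 0], "delta_rot": [0, 0, 0], "jaw": 0},
    {"offset": [0, 0, 0], "delta_rot": [0, 0, 0], "jaw": 0},
    {"offset": [0, 0, 0], "delta_rot": [0, 0, 0], "jaw": 0}
  ]
}}

```text
time: 7.12
position: [0.5366, 0.1123, 0.0406]
tool_rot: [0.804, -0.595, -0.0, -0.0]
ft_force: [-0.5, 0.7, -0.3]
grip_width: 0.0006
```

Call:
{"fn": "drive_tool", "kwargs": {
  "plan": [
    {"offset": [0, 0, 0], "delta_rot": [0, 0, 0], "jaw": 0},
    {"offset": [0, 0, 0], "delta_rot": [0, 0, 0], "jaw": 0},
    {"offset": [0, 0, 0], "delta_rot": [0, 0, 0], "jaw": 0},
    {"offset": [0, 0, 0], "delta_rot": [0, 0, 0], "jaw": 0},
    {"offset": [0, 0, 0], "delta_rot": [0, 0, 0], "jaw": 0},
    {"offset": [0, 0, 0], "delta_rot": [0, 0, 0], "jaw": 0},
    {"offset": [0, 0, 0], "delta_rot": [0, 0, 0], "jaw": 0},
    {"offset": [0, 0, 0], "delta_rot": [0, 0, 0], "jaw": 0}
  ]
}}

```text
time: 7.78
position: [0.5366, 0.1123, 0.0406]
tool_rot: [0.804, -0.595, -0.0, -0.0]
ft_force: [-0.3, -0.6, 0.1]
grip_width: 0.0007
```

```bash
python3 - <<'E'
from h import *
print(go([.5245,-.197,.20]))
E
```

```text
[ 29.24  10.17 -15.94]
```

Call:
{"fn": "drive_tool", "kwargs": {
  "plan": [
    {"offset": [0, 0, -1], "delta_rot": [0, 0, 0], "jaw": 0},
    {"offset": [0, 0, -3], "delta_rot": [0, 0, 0], "jaw": 0},
    {"offset": [0, 0, -6], "delta_rot": [0, 0, 0], "jaw": 0},
    {"offset": [0, 0, -9], "delta_rot": [0, 0, 0], "jaw": 0},
    {"offset": [0, 0, -12], "delta_rot": [0, 0, 0], "jaw": 0},
    {"offset": [0, 0, -14.5], "delta_rot": [0, 0, 0], "jaw": 0},
    {"offset": [0, 0, -15.5], "delta_rot": [0, 0, 0], "jaw": 0},
    {"offset": [0, 0, -16], "delta_rot": [0, 0, 0], "jaw": 0}
  ]
}}

```text
time: 8.45
position: [0.5376, 0.1124, 0.203]
tool_rot: [0.804, -0.595, 0.002, -0.001]
ft_force: [0.3, -0.2, -0.3]
grip_width: 0.0006
```

Call:
{"fn": "drive_tool", "kwargs": {
  "plan": [
    {"offset": [1, 0.3, 0], "delta_rot": [0, 0, 0], "jaw": 0},
    {"offset": [3, 1, 0], "delta_rot": [0, 0, 0], "jaw": 0},
    {"offset": [5.5, 1.9, 0], "delta_rot": [0, 0, 0], "jaw": 0},
    {"offset": [8, 2.8, 0], "delta_rot": [0, 0, 0], "jaw": 0},
    {"offset": [10.5, 3.7, 0], "delta_rot": [0, 0, 0], "jaw": 0},
    {"offset": [12.5, 4.4, 0], "delta_rot": [0, 0, 0], "jaw": 0},
    {"offset": [14.2, 5, 0], "delta_rot": [0, 0, 0], "jaw": 0},
    {"offset": [15, 5.2, 0], "delta_rot": [0, 0, 0], "jaw": 0}
  ]
}}

```text
time: 9.12
position: [0.5291, -0.0489, 0.1984]
tool_rot: [0.803, -0.596, -0.002, 0.001]
ft_force: [-0.9, 0.3, -0.5]
grip_width: 0.0004
```

Call:
{"fn": "drive_tool", "kwargs": {
  "plan": [
    {"offset": [1, 0.3, 0], "delta_rot": [0, 0, 0], "jaw": 0},
    {"offset": [3, 1, 0], "delta_rot": [0, 0, 0], "jaw": 0},
    {"offset": [5.5, 1.9, 0], "delta_rot": [0, 0, 0], "jaw": 0},
    {"offset": [8, 2.8, 0], "delta_rot": [0, 0, 0], "jaw": 0},
    {"offset": [10.5, 3.7, 0], "delta_rot": [0, 0, 0], "jaw": 0},
    {"offset": [12.5, 4.4, 0], "delta_rot": [0, 0, 0], "jaw": 0},
    {"offset": [13.7, 4.8, 0], "delta_rot": [0, 0, 0], "jaw": 0},
    {"offset": [14.2, 5, 0], "delta_rot": [0, 0, 0], "jaw": 0}
  ]
}}

```text
time: 9.78
position: [0.524, -0.1982, 0.1998]
tool_rot: [0.803, -0.596, -0.0, 0.0]
ft_force: [0.2, 0.9, 0.1]
grip_width: 0.0006
```

```bash
python3 - <<'E'
from h import *
o=get_obs();print(o["time"],o["position"],o["q"],go([.5245,-.197,.12]))
im=camera("wrist");cv2.imwrite("pics/w5.png",im[...,::-1])
E
```

```text
9.7833 [ 0.52397428 -0.1981869   0.19980479] [-5.61039076e-01  4.69166990e-01  1.62075057e+00 -6.15895110e-05
  1.05249361e+00  7.15498140e-01] [-0.09 -0.09  7.98]
```

View pics/w5.png

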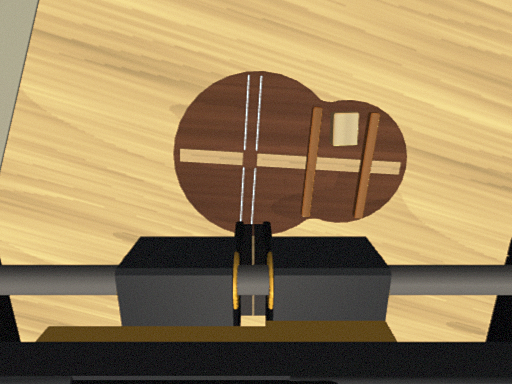

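The plate is below and the gap is at about (249.5,158). I'll recheck its position from this closer view.

```bash
python3 - <<'E'
from h import *
o=get_obs();im=cv2.imread("pics/w5.png");cv2.imwrite("pics/w5c.png",cv2.resize(im[130:190,210:290],None,fx=8,fy=8,interpolation=cv2.INTER_CUBIC))
print(pix2plane("wrist",[(249.5,158)],.004,o))
E
```

```text
[[ 0.52541082 -0.19367212  0.004     ]]
```

View pics/w5c.png

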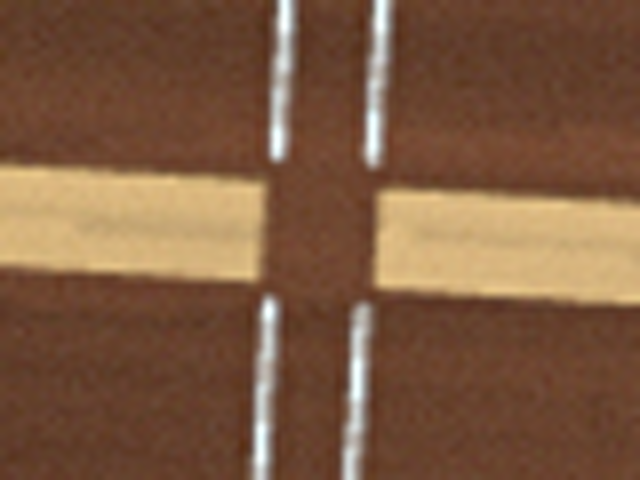

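Call:
{"fn": "drive_tool", "kwargs": {
  "plan": [
    {"offset": [0, 0, 1], "delta_rot": [0, 0, 0], "jaw": 0},
    {"offset": [0, 0, 3], "delta_rot": [0, 0, 0], "jaw": 0},
    {"offset": [0, 0, 5.5], "delta_rot": [0, 0, 0], "jaw": 0},
    {"offset": [0, 0, 8], "delta_rot": [0, 0, 0], "jaw": 0},
    {"offset": [0, 0, 10.5], "delta_rot": [0, 0, 0], "jaw": 0},
    {"offset": [0, 0, 12], "delta_rot": [0, 0, 0], "jaw": 0},
    {"offset": [0, 0, 12.5], "delta_rot": [0, 0, 0], "jaw": 0},
    {"offset": [0, 0, 12.5], "delta_rot": [0, 0, 0], "jaw": 0}
  ]
}}

```text
time: 10.5
position: [0.5229, -0.1945, 0.0737]
tool_rot: [0.804, -0.595, -0.002, 0.0]
ft_force: [0.5, 0.1, -0.1]
grip_width: 0.0006
```

```bash
python3 - <<'E'
from h import *
o=get_obs();print(o["time"],o["position"],go([.5245,-.197,.029]))
im=camera("side");cv2.imwrite("pics/s6.png",cv2.resize(im[90:210,180:340,::-1],None,fx=4,fy=4))
im=camera("scene");cv2.imwrite("pics/c6.png",cv2.resize(im[140:260,80:240,::-1],None,fx=4,fy=4))
E
```

```text
10.5 [ 0.52291116 -0.19454021  0.07371074] [ 0.3  -0.09  4.47]
```

View pics/s6.png

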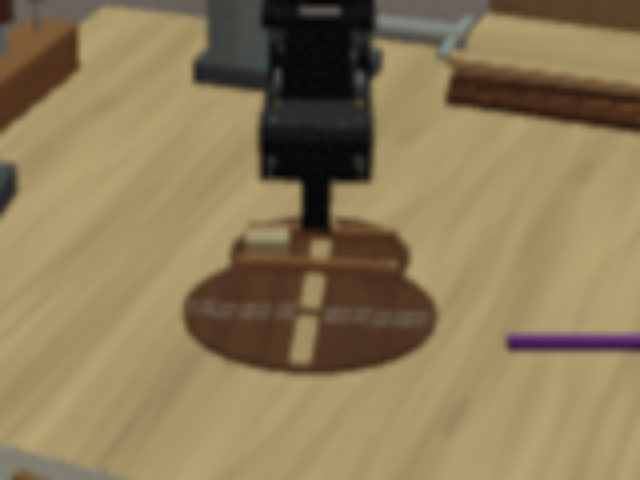

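View pics/c6.png

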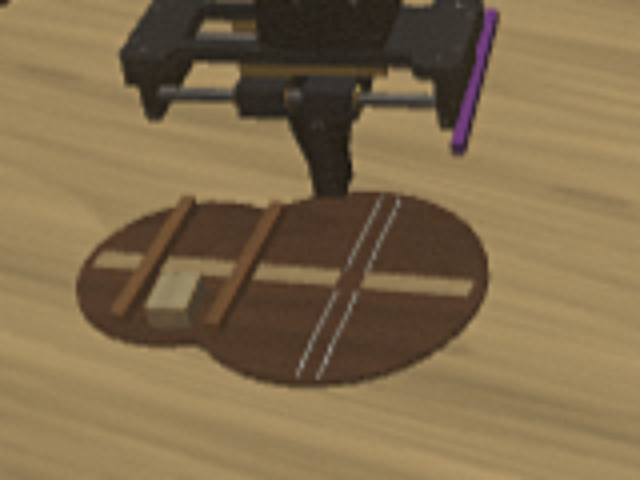

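The tips are over the gap in both views and about 7 cm above the plate. The four readings of the gap average (0.5248, -0.1955). I'll descend partly, then settle.

Call:
{"fn": "drive_tool", "kwargs": {
  "plan": [
    {"offset": [0, 0, 0.5], "delta_rot": [0, 0, 0], "jaw": 0},
    {"offset": [0, 0, 1.2], "delta_rot": [0, 0, 0], "jaw": 0},
    {"offset": [0, 0, 2], "delta_rot": [0, 0, 0], "jaw": 0},
    {"offset": [0, 0, 2.8], "delta_rot": [0, 0, 0], "jaw": 0},
    {"offset": [0, 0, 3.2], "delta_rot": [0, 0, 0], "jaw": 0},
    {"offset": [0, 0, 3.4], "delta_rot": [0, 0, 0], "jaw": 0},
    {"offset": [0, 0, 3.4], "delta_rot": [0, 0, 0], "jaw": 0},
    {"offset": [0, 0, 3.4], "delta_rot": [0, 0, 0], "jaw": 0}
  ]
}}

```text
time: 11.27
position: [0.5241, -0.1968, 0.0414]
tool_rot: [0.804, -0.595, -0.0, -0.0]
ft_force: [-0.2, -0.2, 0.5]
grip_width: 0.0005
```

```bash
python3 - <<'E'
from h import *
o=get_obs();print(o["time"],o["position"],go([.5248,-.196,.029]))
E
```

```text
11.2667 [ 0.52409544 -0.19675347  0.04135875] [-0.05 -0.09  1.24]
```

Call:
{"fn": "drive_tool", "kwargs": {
  "plan": [
    {"offset": [0, -0.1, 0.3], "delta_rot": [0, 0, 0], "jaw": 0},
    {"offset": [0, -0.1, 0.6], "delta_rot": [0, 0, 0], "jaw": 0},
    {"offset": [0, -0.1, 0.9], "delta_rot": [0, 0, 0], "jaw": 0},
    {"offset": [0, -0.1, 1.1], "delta_rot": [0, 0, 0], "jaw": 0},
    {"offset": [0, -0.1, 1.1], "delta_rot": [0, 0, 0], "jaw": 0},
    {"offset": [0, -0.1, 1.1], "delta_rot": [0, 0, 0], "jaw": 0},
    {"offset": [0, -0.1, 1.1], "delta_rot": [0, 0, 0], "jaw": 0},
    {"offset": [0, -0.1, 1.1], "delta_rot": [0, 0, 0], "jaw": 0}
  ]
}}

```text
time: 11.93
position: [0.5252, -0.1965, 0.0307]
tool_rot: [0.804, -0.595, 0.0, -0.0]
ft_force: [-0.7, -0.7, 0.2]
grip_width: 0.0004
```

```bash
python3 - <<'E'
from h import *
o=get_obs();print(o["time"],o["position"],go([.5248,-.196,.029]))
im=camera("side");cv2.imwrite("pics/s7.png",cv2.resize(im[90:210,180:340,::-1],None,fx=4,fy=4))
im=camera("scene");cv2.imwrite("pics/c7.png",cv2.resize(im[140:260,80:240,::-1],None,fx=4,fy=4))
E
```

```text
11.9333 [ 0.52519042 -0.19648536  0.03065884] [-0.06  0.02  0.17]
```

View pics/s7.png

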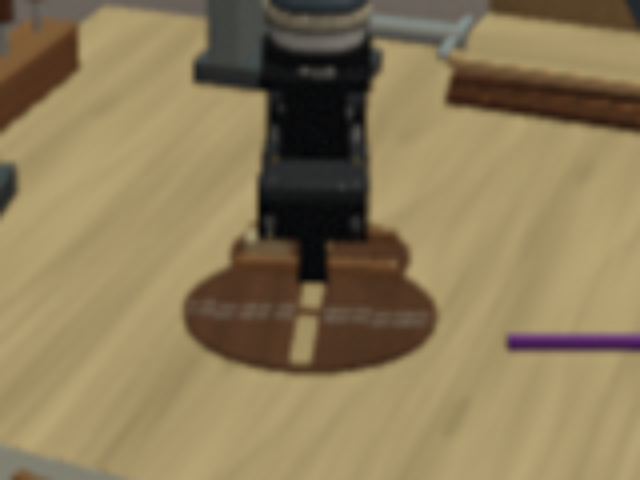

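View pics/c7.png

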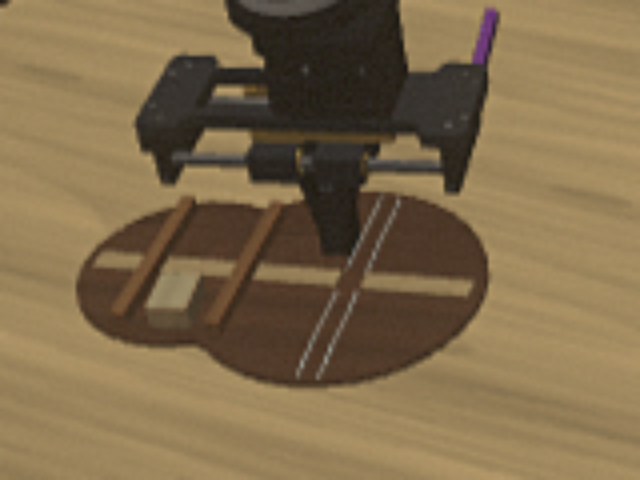

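The tips are about 26 mm above the gap, and the caul and glued braces are undisturbed. I'll make a slight trim and hold.

Call:
{"fn": "drive_tool", "kwargs": {
  "plan": [
    {"offset": [0, 0, 0.1], "delta_rot": [0, 0, 0], "jaw": 0},
    {"offset": [0, 0, 0.1], "delta_rot": [0, 0, 0], "jaw": 0},
    {"offset": [0, 0, 0.1], "delta_rot": [0, 0, 0], "jaw": 0},
    {"offset": [0, 0, 0.1], "delta_rot": [0, 0, 0], "jaw": 0},
    {"offset": [0, 0, 0.1], "delta_rot": [0, 0, 0], "jaw": 0},
    {"offset": [0, 0, 0.1], "delta_rot": [0, 0, 0], "jaw": 0},
    {"offset": [0, 0, 0.1], "delta_rot": [0, 0, 0], "jaw": 0},
    {"offset": [0, 0, 0.1], "delta_rot": [0, 0, 0], "jaw": 0}
  ]
}}

```text
time: 12.7
position: [0.5251, -0.1964, 0.0295]
tool_rot: [0.804, -0.595, -0.0, -0.0]
ft_force: [0.4, 1.2, -1.0]
grip_width: 0.0005
```

Call:
{"fn": "drive_tool", "kwargs": {
  "plan": [
    {"offset": [0, 0, 0], "delta_rot": [0, 0, 0], "jaw": 0},
    {"offset": [0, 0, 0], "delta_rot": [0, 0, 0], "jaw": 0},
    {"offset": [0, 0, 0], "delta_rot": [0, 0, 0], "jaw": 0},
    {"offset": [0, 0, 0], "delta_rot": [0, 0, 0], "jaw": 0},
    {"offset": [0, 0, 0], "delta_rot": [0, 0, 0], "jaw": 0},
    {"offset": [0, 0, 0], "delta_rot": [0, 0, 0], "jaw": 0},
    {"offset": [0, 0, 0], "delta_rot": [0, 0, 0], "jaw": 0},
    {"offset": [0, 0, 0], "delta_rot": [0, 0, 0], "jaw": 0}
  ]
}}

```text
time: 13.37
position: [0.5251, -0.1965, 0.0295]
tool_rot: [0.804, -0.595, 0.0, -0.0]
ft_force: [-0.3, 0.5, 1.3]
grip_width: 0.0007
```

Call:
{"fn": "drive_tool", "kwargs": {
  "plan": [
    {"offset": [0, 0, 0], "delta_rot": [0, 0, 0], "jaw": 0},
    {"offset": [0, 0, 0], "delta_rot": [0, 0, 0], "jaw": 0},
    {"offset": [0, 0, 0], "delta_rot": [0, 0, 0], "jaw": 0},
    {"offset": [0, 0, 0], "delta_rot": [0, 0, 0], "jaw": 0},
    {"offset": [0, 0, 0], "delta_rot": [0, 0, 0], "jaw": 0},
    {"offset": [0, 0, 0], "delta_rot": [0, 0, 0], "jaw": 0},
    {"offset": [0, 0, 0], "delta_rot": [0, 0, 0], "jaw": 0},
    {"offset": [0, 0, 0], "delta_rot": [0, 0, 0], "jaw": 0}
  ]
}}

```text
time: 14.03
position: [0.5251, -0.1964, 0.0295]
tool_rot: [0.804, -0.595, 0.0, -0.0]
ft_force: [0.3, 0.5, -0.2]
grip_width: 0.0012
```

Call:
{"fn": "drive_tool", "kwargs": {
  "plan": [
    {"offset": [0, 0, 0], "delta_rot": [0, 0, 0], "jaw": 0},
    {"offset": [0, 0, 0], "delta_rot": [0, 0, 0], "jaw": 0},
    {"offset": [0, 0, 0], "delta_rot": [0, 0, 0], "jaw": 0},
    {"offset": [0, 0, 0], "delta_rot": [0, 0, 0], "jaw": 0},
    {"offset": [0, 0, 0], "delta_rot": [0, 0, 0], "jaw": 0},
    {"offset": [0, 0, 0], "delta_rot": [0, 0, 0], "jaw": 0},
    {"offset": [0, 0, 0], "delta_rot": [0, 0, 0], "jaw": 0},
    {"offset": [0, 0, 0], "delta_rot": [0, 0, 0], "jaw": 0}
  ]
}}

```text
time: 14.7
position: [0.5251, -0.1965, 0.0295]
tool_rot: [0.804, -0.595, 0.0, 0.0]
ft_force: [-0.2, -0.1, 0.8]
grip_width: 0.0006
```

Call:
{"fn": "drive_tool", "kwargs": {
  "plan": [
    {"offset": [0, 0, 0], "delta_rot": [0, 0, 0], "jaw": 0},
    {"offset": [0, 0, 0], "delta_rot": [0, 0, 0], "jaw": 0},
    {"offset": [0, 0, 0], "delta_rot": [0, 0, 0], "jaw": 0},
    {"offset": [0, 0, 0], "delta_rot": [0, 0, 0], "jaw": 0},
    {"offset": [0, 0, 0], "delta_rot": [0, 0, 0], "jaw": 0},
    {"offset": [0, 0, 0], "delta_rot": [0, 0, 0], "jaw": 0},
    {"offset": [0, 0, 0], "delta_rot": [0, 0, 0], "jaw": 0},
    {"offset": [0, 0, 0], "delta_rot": [0, 0, 0], "jaw": 0}
  ]
}}

```text
time: 15.37
position: [0.5251, -0.1964, 0.0295]
tool_rot: [0.804, -0.595, -0.0, -0.0]
ft_force: [-0.1, 0.1, 0.0]
grip_width: 0.0003
```

```bash
python3 - <<'E'
from h import *
o=get_obs();print(o["time"],o["position"],o["ft_force"])
im=camera("side")[...,::-1];a=cv2.imread("pics/side0.png")
d=cv2.absdiff(im,a).max(2);print("mat diff px",(d[195:330,90:270]>40).sum())
cv2.imwrite("pics/s8.png",im)
print(hand_in())
E
```

```text
15.3667 [ 0.52507605 -0.19644432  0.02954923] [-0.10398557  0.11965731  0.02040885]
mat diff px 0
the job is handed in; nothing more can be done
None
```

View pics/s8.png

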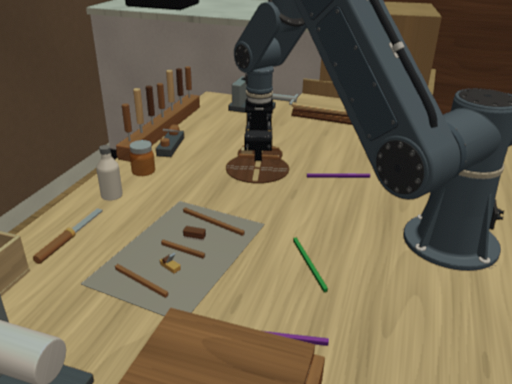

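The job is done and handed in at 15.4 s, with the arm still pointing at the gap.

- **Brace:** I pointed with shut fingers about 25.5 mm above the middle of the longest brace and held for more than 2.6 s. It measured 179 mm in the wrist view. In the scene view it came out at 186 mm, against 150 and 114 mm for the other two.
- **Rise and move:** I rose straight up to 20 cm, went across at that height, and came straight down over the gap.
- **Gap:** I held about 25.5 mm above the plate at the wide-end gap for more than 2.6 s.

**Last checks:**
- Wrist-force readings between moves stayed within about 1.5 N, around the sensor noise.
- In the side view, the mat and what lies on it show no change from the first picture.
- The caul looked undisturbed in the close views, but I did not compare it pixel by pixel.
- My readings of the gap position differed by about 4 mm in y (-0.1976 to -0.1937), so I pointed near their average, at (0.525, -0.196).

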